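# Clamp a reed and sound it through the test jig's recessed button

### The arm

A 6-joint arm with a two-finger parallel gripper is mounted at the origin on the work surface. World frame = base frame: x ahead of the robot, y to its left, z up, the work surface at z = 0. Lengths are in mm, angles in rad, forces in N, time in s.
With the tool pointing down it reaches from about 400 to 925 mm from the base axis. Payload 12.5 kg.
Tool frame: the origin (TCP) lies at the very end of the fingers, on their centre line; the grasp point (between the pads) lies 19 mm behind it; z points along the fingers, y is the line along which they close (so a half turn about z gives the same grasp; the last joint's range is limited). The gripper opens to 95 mm and grips with 3 to 60 N. Pads are 20 mm wide; open, the fingers measure 119 mm over their backs; the gripper's body (75 mm by 180 mm) begins 59 mm behind the grasp point.
Start: joints at [-1.396, 0.491, 1.559, -0, 1.092, -0.106], TCP at [173.225, -600.533, 214.661] pointing down, gripper open.
Joint ranges: [-3.1, 3.1], [-0.84, 2.19], [0.05, 2.79], [-1.13, 4.28], [0.06, 2.93], [-2.69, 2.69]. Speed limits (rad/s): [2.22, 2.22, 2.79, 3.14, 3.14, 3.14].

### API

Orientations are given as [roll, pitch, yaw] about the fixed x, y, z axes, in that order (R = Rz(yaw) Ry(pitch) Rx(roll)).
In Python, from cell import state, imaging, env, spot_in, mark_of gives the robot as it stands. The module is installed in compiled form; this text tells all that it offers.
- The arm moves only by the tool step_arm, never from a script. Its argument "increments" is a list of rows, each an object with "slide": the shift along the tool's x, y, z in m, a list of three; "roll": the turn about the tool's z in rad. A call has 1 to 5 rows; each row is the pose to reach, as a shift and turn from the pose commanded when the call began, along the tool's axes at that moment; what a row does not reach only later rows make up. A row lasts 1/8 s, in which the tool goes at most 62.5 mm and 10.7 degrees, less where a joint would pass 70% of its speed; a pose out of reach is approached as far as the arm can. A call with a gripper value outside its range is refused whole. "fingers" is the opening, from 0 (shut) to 1 (fully open), set as the call begins (left out, the last holds). The fingers move at their own pace and stop on an object; the grip force is fixed at half the most. Time passes only in rows, so rows that repeat a pose let the fingers close. It gives the time, the measured TCP pose, the force, the opening and the grip force at its end, in the units of the state.
- state(): the state, without advancing time (a new reading comes with each control period).
- imaging.read_camera(name): name is "side" or "top"; returns a dict with "color" (480x640x3 uint8, red, green, blue), "z_map" (480x640 float32, mm along the optical axis (not along the pixel's ray), 0 where there is no reading), "intrinsics" (3x3 intrinsics, pixels), "camera_from_world" (4x4, takes a point from world to camera coordinates). Camera axes: x right, y up, looking along -z (the intrinsics and any distortion apply to the point x, -y, -z); pixel columns grow to the right and rows downward; lengths in mm; the calibration is good to about 2 mm. A picture is of the moment at which its call begins.
- env.job_done(): hands the job in; it is judged then, once.
Trained networks look in the newest picture that a camera, given by its name, has taken for a name from the list of things; names that differ only in an ending like _2 or _b are one class to them, and where a whole thing is asked for, a point or a joint stands for the part that bears it (a point fixed in the world has none). Each returns a list of dicts, best first, with "confidence" (0 to 1); they miss things now and then, are a little off and sometimes report something else, mostly with a low value. They report only what shows in the picture. A call takes as long as a camera call. They do not tell look-alikes from the thing itself.
- spot_in(camera, target): "bbox" ([left, top, right, bottom] in pixels, round what is visible of it).
- mark_of(camera, target): "uv" ([column, row] in pixels: a listed point, or the origin of a listed thing).
The state is a dict: "t": time; "joints": joint angles; "qvel": joint speeds; "tau": joint torques, N m; "eef_pos": TCP position; "tcp_rot": TCP orientation; "ft_force": force on the tool from outside, world axes, zero at the start; "moment": the same for the moment, N m; "opening": opening from 0.0 (shut) to 1.0 (fully open); "grip_force": force on a finger pad.
Only numpy, scipy, OpenCV 4.12 (cv2) and the standard library are available. Lean on these libraries where they do the work, as an engineer would, in place of code of your own. Each camera call takes 0.05 s, during which the arm holds its last target. There are 200 camera calls.

### The job

Lower the hold-down lever of the reed test jig all the way so that it clamps the reed plate. Only once it is clamped, use the stylus from the stand: reach its steel point through the round hole in the jig's cover and press the recessed bone button all the way down. Finish while still gripping the stylus and holding the button down, with the lever still lowered. Leave the blue dish, the button board, the register slider and the tuning wedge where they are.

Things in the scene. Friction and masses are not known exactly. Their poses are not given: they have to be found in the camera images.
- jig: Reed test jig, fixed: dark wooden box 120 (x) by 200 (y) mm with a flat 6 mm aluminium cover, top 66 mm above the bench. Origin: centre of the underside; z up, -x side towards the robot (turned up to 0.35 rad). On the cover at y +50 mm: brass head (x +45 mm, 44 mm tall) with the lever, and before it a reed plate on a seat (14 mm tall). Hole at x 0, y -60 mm. Nothing else stands on it.
- aperture (a point): Centre of the round hole in the cover, at the level of the cover's top (66 mm above the bench). Hole 14 mm in diameter through the 6 mm cover, axis vertical. The button lies straight below it.
- button (a joint): Travel of the recessed bone button, m: 0 up, 0.006 fully down (stop), moving straight down. Its flat top, 20 mm in diameter (wider than the hole), is 18 mm below the cover's top when up, 24 mm when fully down. A spring pushes it up: about 2.4 N to start it, about 5 N at the stop; it springs back when let go.
- lever (a joint): Angle of the hold-down lever, rad: 0 fully lowered (level, pad on the reed plate, mechanical stop), growing as the knob end rises, at most 1.0. It starts raised, 0.55 to 0.9. A stiff pivot keeps it where it is left; it takes about 1 to 2 N at the knob to move. The bar is steel, 10 mm wide, 8 mm thick.
- lever_tip (a point): Centre of the black ball knob, 18 mm in diameter, at the lever's end. The lever pivots about a line parallel to jig y through jig x +45, y +50 mm, 100 mm above the bench; the knob's centre is 85 mm from it on the -x side. Fully lowered, the knob's centre is at jig x -40, y +50 mm, 100 mm above the bench.
- stand: Stylus stand, fixed: dark wooden block 60 x 60 mm, 60 mm high, with one vertical through hole, 9 mm in diameter, in the middle of its top. Origin: centre of the underside, z up.
- stylus: Loose stylus, about 45 g, 125 mm long, upright in the stand's hole, point down. From below: steel shank 6 mm diameter, 55 mm long; brass collar 16 mm diameter, 8 mm long; round boxwood handle 18 mm diameter, 62 mm long. Origin: the point, on the axis; z runs up the axis. At the start the collar rests on the stand: origin 5 mm, handle 68 to 130 mm above the bench.
- stylus_tip (a point): The point of the stylus: the flat lower end of the steel shank, on its axis (the same point as the origin of stylus).
- dish: Bystander: blue dish, 84 mm across, 28 mm high, loose. Origin: centre of the underside.
- buttons: Bystander: light wooden board 70 x 70 x 8 mm with four bone bass buttons on it, 18 mm high in all, loose. Origin: centre of the underside.
- slider: Bystander: nickel register slider, a bar 16 x 110 mm, 5 mm thick with a 14 mm high lug, loose. Origin: centre of the underside.
- wedge: Bystander: boxwood tuning wedge 22 x 90 mm, up to about 13 mm high, loose. Origin: centre of the underside.
Mind the look-alikes: they are no part of the job. What is meant by the jig is not orange, and is the larger of those in its own colour.

How it is judged:
By the outcome, as a careful person would: the job done as asked, in the order asked, and still so for the second after the job is handed in, while the arm keeps its last pose, push and grip.
It also fails if it takes over 51 s, if anything falls off the work surface, if the arm or the gripper's body presses on something with over 40 N, if the wrist force passes 120 N, or if a joint passes its speed limit or range.

## Working session

There is one attempt and no reset: what is moved stays moved. The work goes in short steps, Python scripts to look and compute and a tool call to move; the robot and the scene stay as the last step left them, time stands still between calls to the robot, and variables do not carry over. Pictures are saved under pics/ and viewed, at most 10 in all, crops included, and the job is handed in when it is done.

Besides the shell and the picture viewer there is one more tool, called as name(argument=value, ...), one argument or row to a line, values as JSON. step_arm: Moves the arm, as the interface text tells. Its arguments: {"type":"object","properties":{"increments":{"type":"array"},"fingers":{"type":"number"}},"required":["increments"]}

```bash
mkdir -p pics
cat > h.py <<'E'
import numpy as np, cv2
from cell import state, imaging, env, spot_in, mark_of
def cam(n):
    d=imaging.read_camera(n); return d
def w(d,u,v,z=None,depth=None):
    K=d["intrinsics"];T=np.linalg.inv(d["camera_from_world"])
    r=np.array([(u-K[0,2])/K[0,0],-(v-K[1,2])/K[1,1],-1.])
    o=T[:3,3]; r=T[:3,:3]@r
    if z is not None: return o+r*(z-o[2])/r[2]
    if depth is None:
        p=d["z_map"][int(v)-1:int(v)+2,int(u)-1:int(u)+2]; p=p[p>0]; depth=np.median(p) if p.size else np.nan
    return o+r*depth
E
cat > a.py <<'E'
from h import *
np.set_printoptions(precision=1,suppress=True)
ims=[]
for c in ["top","side"]:
    d=cam(c); cv2.imwrite(f"pics/{c}0.png",d["color"][:,:,::-1]); print(c,np.linalg.inv(d["camera_from_world"])[:3,3], d["intrinsics"][0,0])
    for t in ["jig","aperture","lever_tip","stand","stylus","stylus_tip","dish","buttons","slider","wedge"]:
        for m in mark_of(c,t)[:3]:
            u,v=m["uv"]; print(c,t,np.round([u,v]),round(m["confidence"],2), w(d,u,v) if 0<u<639 and 0<v<479 else "")
print(state())
E
python3 a.py
```

```text
top [452.  -66.3 906.9] 438.66968616039225
top jig [454. 280.] 0.71 [ 461.1 -347.    50. ]
top jig [368. 368.] 0.7 [ 293.3 -177.2   68.1]
top jig [349. 254.] 0.67 [ 505.1 -138.3   69.8]
top aperture [401. 387.] 0.89 [ 260.2 -238.7   67.1]
top aperture [486. 283.] 0.74 [ 456.6 -409.3   48.9]
top aperture [381. 257.] 0.55 [ 501.6 -202.3   52.7]
top lever_tip [341. 389.] 0.91 [ 263.4 -124.4  109.4]
top lever_tip [447. 290.] 0.75 [ 441.7 -323.4   78.7]
top lever_tip [321. 247.] 0.66 [509.9 -82.9 173. ]
top stand [184. 264.] 0.93 [480.1 175.9  63.3]
top stylus [179. 265.] 0.47 [477.4 186.6  62.6]
top dish [233. 146.] 0.6 [729.4 102.6   7.6]
top buttons [313. 150.] 0.69 [726.2 -65.9  10.7]
top slider [389. 154.] 0.66 [ 721.  -225.    12.7]
top slider [167. 146.] 0.58 [727.  242.2   6.4]
top wedge [388. 154.] 0.94 [ 719.9 -221.4   13.2]
side [  3.1 559.7 669.3] 512.8761032681301
side jig [351. 245.] 0.89 [458.6 -70.8  63.7]
side jig [424. 211.] 0.89 [ 429.2 -290.3   46.8]
side aperture [440. 187.] 0.89 [245.7  46.4 335.7]
side aperture [376. 208.] 0.59 [ 496.  -204.9   63.8]
side lever_tip 
[... 209 characters left out ...]
] 0.5 [ 720.1 -210.3    9.9]
side dish [192. 248.] 0.65 [736.1 102.5   4.5]
side buttons [252. 218.] 0.79 [712.8 -46.3  15.7]
side buttons [377. 206.] 0.39 [ 499.1 -209.1   65.6]
side slider [131. 286.] 0.61 [724.9 252.9   6.1]
side slider [301. 190.] 0.39 [ 717.9 -209.6   11.2]
side wedge [300. 191.] 0.76 [ 718.1 -206.4   10.3]
{'t': 1.1, 'joints': array([-1.4,  0.5,  1.6,  0. ,  1.1, -0.1]), 'qvel': array([-0.,  0., -0.,  0.,  0., -0.]), 'tau': array([ -0. , -61.2, -25.8,   0.1,   0. ,   0. ]), 'eef_pos': array([ 173.2, -600.5,  214.7]), 'tcp_rot': array([3.1, 0. , 0.3]), 'ft_force': array([-0.2,  0.3, -0. ]), 'moment': array([0., 0., 0.]), 'grip_force': 0.0, 'opening': 0.9996953072925043}
```

View top.

View pics/top0.png

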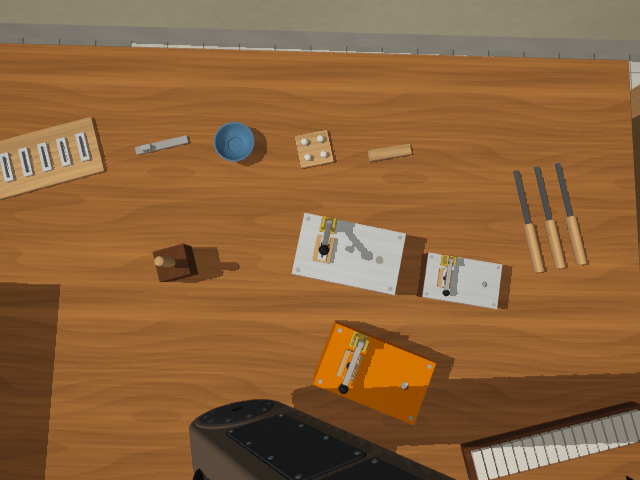

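View pics/side0.png

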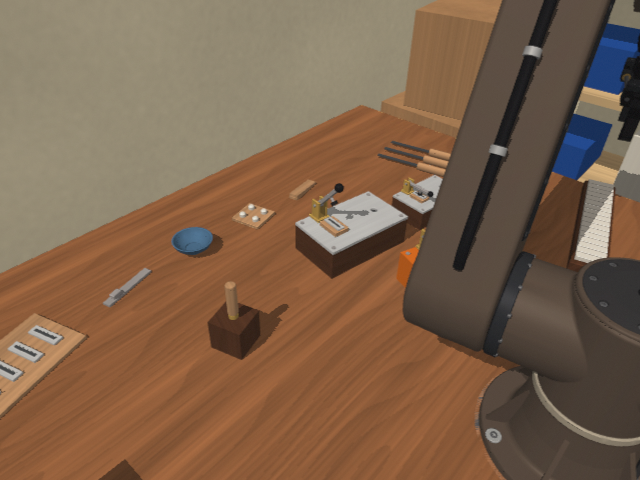

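The top view shows three jigs. The orange one is at (372,372) and is ruled out by colour. The small grey one is at (463,280), and the larger grey one is at (349,254). The last fits the description: not orange, and the larger of its colour. The raised knob is near (323,250), the hole near (379,260), and the stylus stand near (178,263).

```bash
cat > b.py <<'E'
from h import *
np.set_printoptions(precision=1,suppress=True)
d=cam("top"); Z=d["z_map"]; K=d["intrinsics"];T=np.linalg.inv(d["camera_from_world"])
v,u=np.mgrid[0:480,0:640]
P=np.stack([(u-K[0,2])/K[0,0],-(v-K[1,2])/K[1,1],-np.ones(Z.shape)],-1)*Z[...,None]
P=P@T[:3,:3].T+T[:3,3]
def box(x0,x1,y0,y1): return (u>x0)&(u<x1)&(v>y0)&(v<y1)&(Z>0)
m=box(285,412,205,300)&(abs(P[...,2]-66)<8)
r=cv2.minAreaRect(P[m][:,:2].astype(np.float32)); print("cover",r,np.median(P[m][:,2]),m.sum())
g=d["color"].astype(int)
k=box(310,345,225,265)&(P[...,2]>110); print("lever pts",k.sum()); q=P[k]; i=np.argsort(q[:,0]);print(q[i][::12])
dk=box(310,345,235,265)&(g.sum(2)<120); print("dark",u[dk].mean(),v[dk].mean(),P[dk].mean(0))
s=box(145,205,240,285)
m=s&(abs(P[...,2]-60)<7); r=cv2.minAreaRect(P[m][:,:2].astype(np.float32)); print("stand",r,np.median(P[m][:,2]))
m=s&(P[...,2]>122); print("handle top",np.mean(P[m],0),m.sum(),u[m].mean(),v[m].mean(), w(d,u[m].mean(),v[m].mean(),130))
print("aperture marks",[ (x["uv"],x["confidence"],w(d,*x["uv"],66)) for x in mark_of("top","aperture")])
a=d["color"][200:310,280:415,::-1]; b=d["color"][230:295,140:215,::-1]
im=np.zeros((550,800,3),np.uint8); a=cv2.resize(a,None,fx=4,fy=4,interpolation=cv2.INTER_CUBIC); b=cv2.resize(b,None,fx=3.4,fy=3.4)
im[:440,:540]=a; im[:b.shape[0],545:545+b.shape[1]]=b
cv2.imwrite("pics/crop1.png",im)
E
python3 b.py
```

```text
cover ((507.13323974609375, -138.1625213623047), (200.15765380859375, 120.0853500366211), 79.6474380493164) 68.6335693227141 5760
lever pts 215
[[ 497.6  -86.2  172.5]
 [ 499.5  -92.9  171.6]
 [ 502.4  -81.   174. ]
 [ 504.2  -87.6  175. ]
 [ 505.8  -80.9  173.7]
 [ 507.7  -80.9  171.1]
 [ 509.9  -94.5  168.7]
 [ 512.9  -82.6  169. ]
 [ 517.2  -87.8  160. ]
 [ 519.5  -91.4  154.7]
 [ 523.1  -87.9  152. ]
 [ 527.1  -88.   147.4]
 [ 531.   -89.8  143.2]
 [ 535.2  -93.4  138.4]
 [ 539.2  -95.3  134.1]
 [ 543.8  -97.3  125.8]
 [ 547.8  -97.3  123. ]
 [ 551.1 -106.9  112.2]]
dark 323.55263157894734 249.39473684210526 [505.4 -86.9 172.5]
stand ((482.2135925292969, 201.89358520507812), (60.403236389160156, 61.59885025024414), 15.992751121520996) 62.20463699265878
handle top [482.  200.3 131. ] 92 159.41304347826087 260.5652173913044 [482.1 200.7 130. ]
aperture marks [([381.6, 258.5], 0.93, array([ 498.1, -201.8,   66. ])), ([401.0, 386.8], 0.57, array([ 259.6, -239.6,   66. ])), ([487.0, 282.2], 0.56, array([ 457.3, -404.4,   66. ]))]
```

View pics/crop1.png

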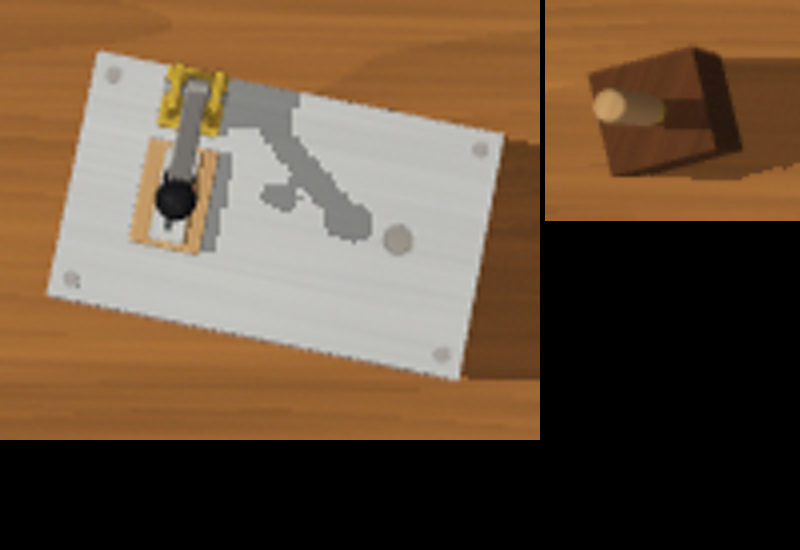

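The crop confirms the larger grey jig: knob at crop (175,200), hole at crop (398,240), i.e. image (379.5,260). The stylus handle top is at image (159.5,260.5). Jig yaw is about -0.18, the knob is at about (505,-87,164) and the hole at about (496,-197).

```bash
cat > mv.py <<'E'
import sys; from h import *
from scipy.spatial.transform import Rotation as R
s=state(); r=R.from_euler("xyz",s["tcp_rot"]).as_matrix(); print(s["t"],s["eef_pos"].round(1),s["tcp_rot"].round(4),s["ft_force"].round(1))
a=np.array(sys.argv[1:],float).reshape(-1,3)
for p in a: print(p,((p-s["eef_pos"])@r/1000).round(4))
E
python3 mv.py 505 -87 200 505 -87 185
```

```text
1.2 [ 173.2 -600.5  214.7] [3.1415 0.     0.2808] [ 1.3  0.6 -0.1]
[505. -87. 200.] [ 0.4611 -0.4015  0.0146]
[505. -87. 185.] [ 0.4611 -0.4015  0.0296]
```

step_arm(
  increments=[
    {"slide": [0.045,-0.04,0.0],"roll": 0.1},
    {"slide": [0.09,-0.08,0.0],"roll": 0.2},
    {"slide": [0.135,-0.12,0.0],"roll": 0.3},
    {"slide": [0.18,-0.16,0.0],"roll": 0.4},
    {"slide": [0.225,-0.2,0.0],"roll": 0.461},
  ],
  fingers=0,
)

```text
t: 1.82
eef_pos: [334.7, -344.4, 214.9]
tcp_rot: [3.141, -0.001, -0.183]
ft_force: [1.6, -0.8, 0.3]
opening: 0.529
grip_force: 0.0
```

```bash
python3 mv.py 505 -87 185
```

```text
1.825 [ 334.7 -344.4  214.9] [ 3.1411e+00 -5.0000e-04 -1.8310e-01] [ 1.6 -0.8  0.3]
[505. -87. 185.] [ 0.1205 -0.2841  0.0298]
```

step_arm(
  increments=[
    {"slide": [0.024,-0.057,0.0]},
    {"slide": [0.048,-0.114,0.0]},
    {"slide": [0.072,-0.171,0.0]},
    {"slide": [0.096,-0.228,0.01]},
    {"slide": [0.12,-0.284,0.025]},
  ],
)

```text
invalid input at $.increments[0]: expected keys slide, roll
```

step_arm(
  increments=[
    {"slide": [0,0,0]},
  ],
)

```text
invalid input at $.increments[0]: expected keys slide, roll
```

```bash
python3 mv.py 504 -87 174 476.7 -81.8 109
python3 - <<'E'
from h import *
d=cam("side"); a=d["color"][120:280,270:450,::-1]; cv2.imwrite("pics/s1.png",cv2.resize(a,None,fx=3,fy=3))
E
```

```text
1.825 [ 334.7 -344.4  214.9] [ 3.1411e+00 -5.0000e-04 -1.8310e-01] [ 1.6 -0.8  0.3]
[504. -87. 174.] [ 0.1195 -0.2839  0.0408]
[476.7 -81.8 109. ] [ 0.0917 -0.2841  0.1058]
```

View pics/s1.png

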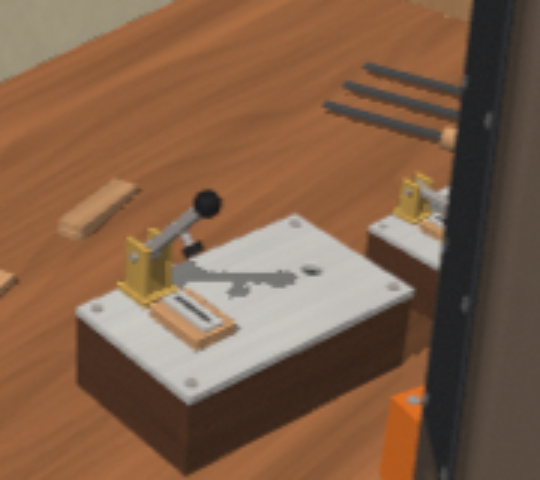

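The picture shows the lever still raised, with the knob at crop (207,203) and the hole at crop (311,270). The arm is not yet in the crop, because the move was refused: each row needs the roll key.

step_arm(
  increments=[
    {"slide": [0.024,-0.057,0.0],"roll": 0},
    {"slide": [0.048,-0.114,0.0],"roll": 0},
    {"slide": [0.072,-0.171,0.0],"roll": 0},
    {"slide": [0.096,-0.228,0.01],"roll": 0},
    {"slide": [0.12,-0.284,0.028],"roll": 0},
  ],
)

```text
t: 2.5
eef_pos: [503.6, -87.3, 187.3]
tcp_rot: [3.141, -0.002, -0.18]
ft_force: [1.4, -0.5, -0.5]
opening: 0.009
grip_force: 0.0
```

step_arm(
  increments=[
    {"slide": [0,0,0],"roll": 0},
  ],
)

```text
t: 2.62
eef_pos: [503.3, -85.9, 185.8]
tcp_rot: [-3.141, 0.001, -0.175]
ft_force: [0.4, -0.4, 0.1]
opening: 0.005
grip_force: 0.0
```

```bash
python3 mv.py 504 -87 174 476.7 -81.8 109
python3 - <<'E'
from h import *
d=cam("side"); a=d["color"][120:280,270:450,::-1]; cv2.imwrite("pics/s2.png",cv2.resize(a,None,fx=3,fy=3))
E
```

```text
2.625 [503.3 -85.9 185.8] [-3.1412e+00  1.5000e-03 -1.7520e-01] [ 0.4 -0.4  0.1]
[504. -87. 174.] [0.0009 0.0009 0.0118]
[476.7 -81.8 109. ] [-0.0268  0.0006  0.0769]
```

View pics/s2.png

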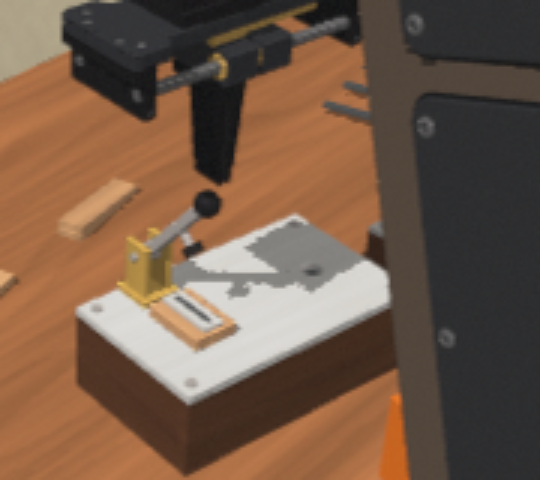

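The closed fingers at crop (215,180) sit right above the knob at crop (207,203). I follow the arc down.

step_arm(
  increments=[
    {"slide": [0,0,0.013],"roll": 0},
    {"slide": [-0.009,0,0.022],"roll": 0},
    {"slide": [-0.014,0,0.029],"roll": 0},
    {"slide": [-0.0185,0,0.036],"roll": 0},
    {"slide": [-0.022,0,0.044],"roll": 0},
  ],
)

```text
t: 3.3
eef_pos: [480.4, -85.5, 142.6]
tcp_rot: [3.141, -0.0, -0.181]
ft_force: [-2.1, -0.1, 1.6]
opening: 0.005
grip_force: 1.0
```

step_arm(
  increments=[
    {"slide": [-0.003,0,0.008],"roll": 0},
    {"slide": [-0.005,0,0.014],"roll": 0},
    {"slide": [-0.006,0,0.02],"roll": 0},
    {"slide": [-0.007,0,0.026],"roll": 0},
    {"slide": [-0.007,0,0.03],"roll": 0},
  ],
)

```text
t: 3.92
eef_pos: [473.8, -83.8, 112.6]
tcp_rot: [3.142, 0.0, -0.18]
ft_force: [-1.2, 0.2, 1.4]
opening: 0.006
grip_force: 0.6
```

step_arm(
  increments=[
    {"slide": [0,0,0.002],"roll": 0},
    {"slide": [0,0,0.004],"roll": 0},
    {"slide": [0,0,0.005],"roll": 0},
    {"slide": [0,0,0.006],"roll": 0},
    {"slide": [0,0,0.006],"roll": 0},
  ],
)

```text
t: 4.55
eef_pos: [474.0, -83.9, 108.0]
tcp_rot: [3.141, -0.001, -0.18]
ft_force: [-5.2, 1.1, 16.1]
opening: 0.005
grip_force: 8.0
```

The lever is at its stop: 16 N and z 108. I retreat up and head for the stylus.

step_arm(
  increments=[
    {"slide": [0,0,-0.03],"roll": 0},
    {"slide": [0,0,-0.085],"roll": 0},
    {"slide": [-0.01,-0.04,-0.1],"roll": 0},
    {"slide": [-0.02,-0.09,-0.1],"roll": 0},
    {"slide": [-0.03,-0.14,-0.1],"roll": 0},
  ],
)

```text
t: 5.18
eef_pos: [469.4, 60.5, 207.4]
tcp_rot: [-3.141, -0.002, -0.181]
ft_force: [0.2, -0.9, 0.3]
opening: 0.001
grip_force: 0.0
```

step_arm(
  increments=[
    {"slide": [-0.005,-0.05,0],"roll": 0},
    {"slide": [-0.01,-0.1,0],"roll": 0},
    {"slide": [-0.012,-0.135,0],"roll": 0},
    {"slide": [-0.012,-0.135,0],"roll": 0},
  ],
  fingers=0.6,
)

```text
t: 5.68
eef_pos: [481.8, 196.1, 206.8]
tcp_rot: [-3.141, -0.0, -0.177]
ft_force: [0.8, -0.1, -0.3]
opening: 0.366
grip_force: 0.0
```

```bash
python3 mv.py 482 200.7 150 482 200.7 81
python3 - <<'E'
from h import *
d=cam("side"); a=d["color"][120:400,190:450,::-1]; cv2.imwrite("pics/s3.png",cv2.resize(a,None,fx=2,fy=2))
E
```

```text
5.675 [481.8 196.1 206.8] [-3.1414e+00 -4.0000e-04 -1.7720e-01] [ 0.8 -0.1 -0.3]
[482.  200.7 150. ] [-0.0006 -0.0046  0.0568]
[482.  200.7  81. ] [-0.0007 -0.0046  0.1258]
```

View pics/s3.png

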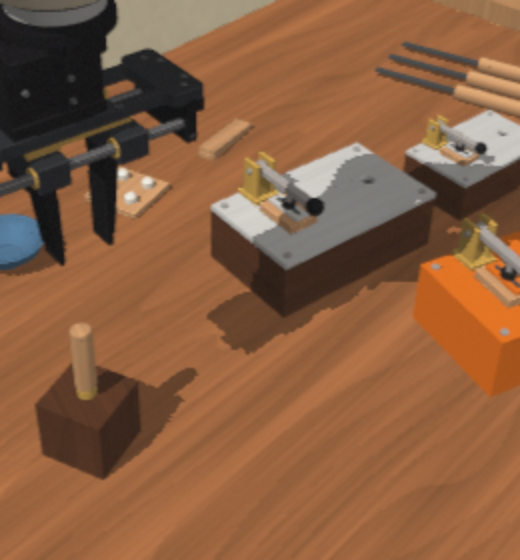

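The lever lies level, with the knob at crop (315,207). The open fingers straddle the stylus handle (crop 82,330) from above. I descend.

step_arm(
  increments=[
    {"slide": [0,-0.004,0.02],"roll": 0},
    {"slide": [0,-0.004,0.04],"roll": 0},
    {"slide": [0,-0.004,0.055],"roll": 0},
    {"slide": [0,-0.004,0.055],"roll": 0},
  ],
)

```text
t: 6.22
eef_pos: [482.2, 197.4, 151.2]
tcp_rot: [3.141, 0.001, -0.181]
ft_force: [-0.3, -0.4, 0.3]
opening: 0.596
grip_force: 0.0
```

```bash
python3 mv.py 482 200.7 81
```

```text
6.225 [482.2 197.4 151.2] [ 3.1407e+00  1.5000e-03 -1.8100e-01] [-0.3 -0.4  0.3]
[482.  200.7  81. ] [-0.0007 -0.0033  0.0702]
```

step_arm(
  increments=[
    {"slide": [-0.001,-0.003,0.025],"roll": 0},
    {"slide": [-0.001,-0.003,0.05],"roll": 0},
    {"slide": [-0.001,-0.003,0.07],"roll": 0},
    {"slide": [-0.001,-0.003,0.07],"roll": 0},
  ],
)

```text
t: 6.72
eef_pos: [481.9, 200.9, 81.6]
tcp_rot: [3.141, 0.001, -0.18]
ft_force: [0.5, -0.0, 0.9]
opening: 0.598
grip_force: 0.0
```

step_arm(
  increments=[
    {"slide": [0,0,0],"roll": 0},
    {"slide": [0,0,0],"roll": 0},
    {"slide": [0,0,0],"roll": 0},
    {"slide": [0,0,0],"roll": 0},
    {"slide": [0,0,0],"roll": 0},
  ],
  fingers=0,
)

```text
t: 7.35
eef_pos: [482.1, 201.3, 82.1]
tcp_rot: [-3.142, -0.0, -0.18]
ft_force: [-0.3, -0.1, 3.0]
opening: 0.185
grip_force: 30.0
```

step_arm(
  increments=[
    {"slide": [0,0,-0.02],"roll": 0},
    {"slide": [0,0,-0.05],"roll": 0},
    {"slide": [0,0,-0.09],"roll": 0},
    {"slide": [0,0,-0.12],"roll": 0},
    {"slide": [0,0.03,-0.13],"roll": 0},
  ],
)

```text
t: 7.98
eef_pos: [477.2, 172.4, 213.6]
tcp_rot: [-3.14, -0.003, -0.178]
ft_force: [-0.4, -0.9, -1.0]
opening: 0.183
grip_force: 30.0
```

```bash
python3 mv.py 496 -197.5 200
```

```text
7.975 [477.2 172.4 213.6] [-3.1404e+00 -2.7000e-03 -1.7820e-01] [-0.4 -0.9 -1. ]
[ 496.  -197.5  200. ] [0.0841 0.3608 0.0134]
```

step_arm(
  increments=[
    {"slide": [0.01,0.04,0],"roll": 0},
    {"slide": [0.022,0.09,0],"roll": 0},
    {"slide": [0.033,0.14,0],"roll": 0},
    {"slide": [0.044,0.19,0],"roll": 0},
    {"slide": [0.056,0.24,0],"roll": 0},
  ],
)

```text
t: 8.6
eef_pos: [488.5, -76.0, 212.0]
tcp_rot: [3.142, 0.0, -0.18]
ft_force: [0.9, 0.5, -0.2]
opening: 0.185
grip_force: 30.0
```

step_arm(
  increments=[
    {"slide": [0.011,0.05,0],"roll": 0},
    {"slide": [0.022,0.095,0.0],"roll": 0},
    {"slide": [0.028,0.12,0.02],"roll": 0},
    {"slide": [0.028,0.12,0.045],"roll": 0},
    {"slide": [0.028,0.12,0.045],"roll": 0},
  ],
)

```text
t: 9.22
eef_pos: [493.9, -197.3, 165.6]
tcp_rot: [-3.141, 0.003, -0.181]
ft_force: [0.3, -0.4, -0.3]
opening: 0.184
grip_force: 30.0
```

```bash
cat > c.py <<'E'
from h import *
np.set_printoptions(precision=1,suppress=True)
d=cam("side"); a=d["color"][140:260,300:450,::-1]; cv2.imwrite("pics/s4.png",cv2.resize(a,None,fx=5,fy=5,interpolation=cv2.INTER_CUBIC)[:600])
C=d["camera_from_world"];K=d["intrinsics"]
def px(p):
    q=C[:3,:3]@p+C[:3,3]; return K[0,2]+K[0,0]*q[0]/-q[2],K[1,2]-K[1,1]*q[1]/-q[2]
s=state();e=s["eef_pos"]
for n,p in [("tip pred",e-[0,0,77]),("hole pred",np.array([496.3,-197.2,66]))]:
    u,v=px(p); print(n,p,u,v,"crop",(u-300)*5,(v-140)*5)
for t in ["aperture","stylus_tip","lever_tip"]: print(t,[(m["uv"],round(m["confidence"],2)) for m in mark_of("side",t)])
E
python3 mv.py 496.3 -197.2 160; python3 c.py
```

```text
9.225 [ 493.9 -197.3  165.6] [-3.1405  0.0034 -0.1808] [ 0.3 -0.4 -0.3]
[ 496.3 -197.2  160. ] [ 0.0023 -0.0005  0.0056]
tip pred [ 494.5 -197.3   89.8] 376.04338464941833 199.86120153553043 crop 380.21692324709164 299.30600767765213
hole pred [ 496.3 -197.2   66. ] 374.31315503171817 209.06109199003626 crop 371.56577515859084 345.30545995018133
aperture [([374.0, 209.0], 0.85)]
stylus_tip [([373.9, 202.4], 0.78)]
lever_tip [([345.6, 224.7], 0.73)]
```

View pics/s4.png

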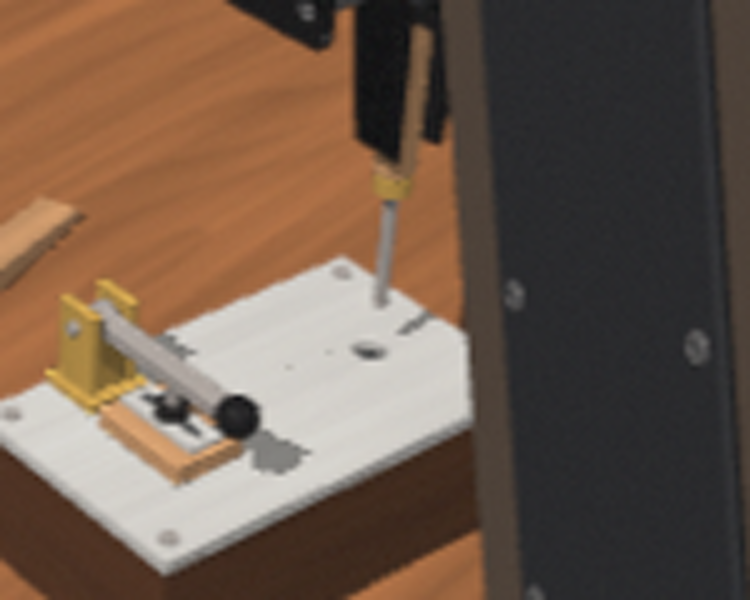

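The lever is down, with the knob at crop (237,416). The tip at crop (381,303) and the hole at crop (370,350) both match my predictions to within 1 px. I shift 2 mm in x and lower in small steps.

step_arm(
  increments=[
    {"slide": [0.002,-0.0005,0.006],"roll": 0},
    {"slide": [0.002,-0.0005,0.013],"roll": 0},
    {"slide": [0.002,-0.0005,0.02],"roll": 0},
    {"slide": [0.002,-0.0005,0.02],"roll": 0},
  ],
)

```text
t: 9.93
eef_pos: [496.6, -197.2, 146.3]
tcp_rot: [-3.141, 0.001, -0.18]
ft_force: [-0.3, -0.1, -0.1]
opening: 0.185
grip_force: 30.0
```

```bash
python3 mv.py 496.3 -197.2 128;  sed -i 's/s4/s5/' c.py; python3 c.py
```

```text
9.925 [ 496.6 -197.2  146.3] [-3.1413e+00  1.2000e-03 -1.8020e-01] [-0.3 -0.1 -0.1]
[ 496.3 -197.2  128. ] [-0.0002  0.0001  0.0183]
tip pred [ 496.7 -197.3   69.6] 374.332872933075 207.52743685679116 crop 371.66436466537505 337.6371842839558
hole pred [ 496.3 -197.2   66. ] 374.31315503171817 209.06109199003626 crop 371.56577515859084 345.30545995018133
aperture [([373.7, 208.3], 0.88)]
stylus_tip [([375.6, 209.2], 0.74)]
lever_tip [([345.8, 222.3], 0.51)]
```

View pics/s5.png

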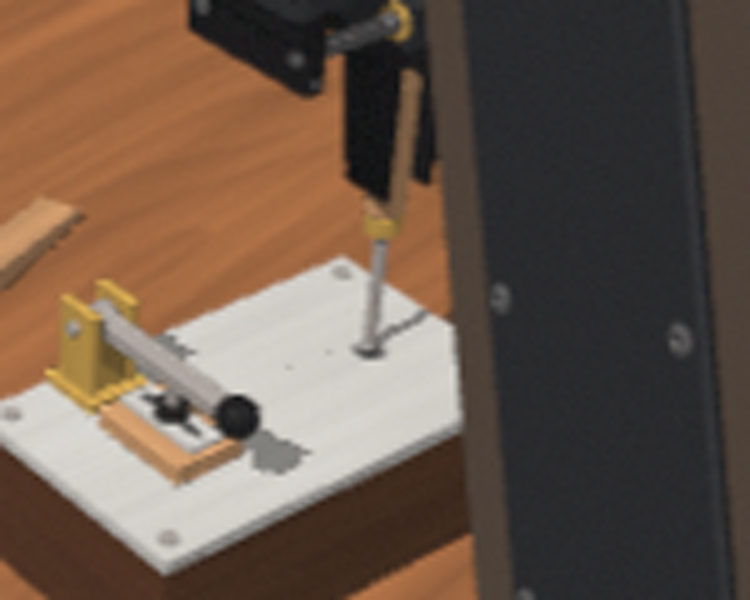

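The tip at crop (370,347) is right over the hole at (369,351). I insert.

step_arm(
  increments=[
    {"slide": [0,0,0.004],"roll": 0},
    {"slide": [0,0,0.008],"roll": 0},
    {"slide": [0,0,0.012],"roll": 0},
    {"slide": [0,0,0.016],"roll": 0},
    {"slide": [0,0,0.016],"roll": 0},
  ],
)

```text
t: 10.75
eef_pos: [496.7, -197.3, 130.6]
tcp_rot: [-3.141, 0.001, -0.18]
ft_force: [0.1, -0.1, 0.2]
opening: 0.187
grip_force: 30.0
```

step_arm(
  increments=[
    {"slide": [0,0,0.003],"roll": 0},
    {"slide": [0,0,0.005],"roll": 0},
    {"slide": [0,0,0.007],"roll": 0},
    {"slide": [0,0,0.008],"roll": 0},
    {"slide": [0,0,0.008],"roll": 0},
  ],
)

```text
t: 11.38
eef_pos: [496.9, -197.4, 123.1]
tcp_rot: [3.141, -0.0, -0.18]
ft_force: [-0.7, 0.8, 3.6]
opening: 0.183
grip_force: 30.0
```

step_arm(
  increments=[
    {"slide": [0,0,0.001],"roll": 0},
    {"slide": [0,0,0.002],"roll": 0},
    {"slide": [0,0,0.003],"roll": 0},
    {"slide": [0,0,0.003],"roll": 0},
  ],
)

```text
t: 11.88
eef_pos: [496.9, -197.4, 120.0]
tcp_rot: [3.141, -0.0, -0.18]
ft_force: [-0.7, 0.3, 3.5]
opening: 0.186
grip_force: 30.0
```

step_arm(
  increments=[
    {"slide": [0,0,0.001],"roll": 0},
    {"slide": [0,0,0.002],"roll": 0},
    {"slide": [0,0,0.002],"roll": 0},
  ],
)

```text
t: 12.25
eef_pos: [497.1, -197.5, 118.7]
tcp_rot: [3.141, -0.001, -0.18]
ft_force: [-2.3, 2.6, 13.1]
opening: 0.186
grip_force: 30.0
```

step_arm(
  increments=[
    {"slide": [0,0,0.001],"roll": 0},
    {"slide": [0,0,0.001],"roll": 0},
  ],
)

```text
t: 12.5
eef_pos: [497.3, -197.5, 118.4]
tcp_rot: [3.141, -0.002, -0.18]
ft_force: [-2.9, 1.9, 20.4]
opening: 0.185
grip_force: 30.0
```

step_arm(
  increments=[
    {"slide": [0,0,-0.0005],"roll": 0},
    {"slide": [0,0,-0.0005],"roll": 0},
    {"slide": [0,0,-0.0005],"roll": 0},
    {"slide": [0,0,-0.0005],"roll": 0},
    {"slide": [0,0,-0.0005],"roll": 0},
  ],
)

```text
t: 13.12
eef_pos: [497.2, -197.5, 118.6]
tcp_rot: [3.141, -0.001, -0.18]
ft_force: [-3.3, 1.2, 17.3]
opening: 0.182
grip_force: 30.0
```

```bash
sed -i 's/s5/s6/' c.py; python3 c.py
```

```text
tip pred [ 497.2 -197.5   41.6] 373.04052915158036 218.35024658680106 crop 365.2026457579018 391.7512329340053
hole pred [ 496.3 -197.2   66. ] 374.31315503171817 209.06109199003626 crop 371.56577515859084 345.30545995018133
aperture [([374.6, 208.2], 0.85)]
stylus_tip [([371.1, 217.9], 0.47)]
lever_tip [([347.6, 226.0], 0.67)]
```

View pics/s6.png

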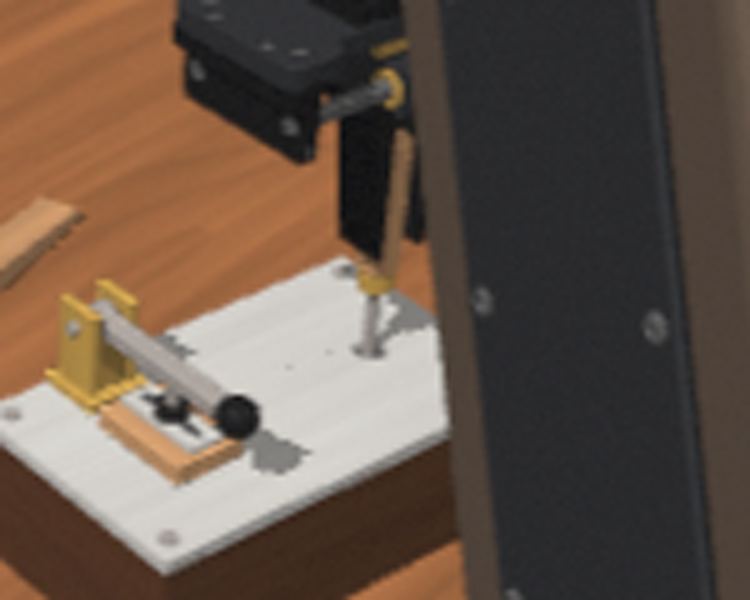

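The shank is in the hole at crop (369,350), tip at the stop with a steady 17 N. The lever is level, knob at crop (237,416).

```bash
python3 -c "
from cell import env; print(env.job_done())"
```

```text
the job is handed in; nothing more can be done
None
```

I lowered the lever to its stop, then pressed the button down with the stylus and handed the job in at about 13 s. At hand-in the stylus was still gripped and pressing with about 17 N, and the lever was still down; no verdict was returned.

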